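Park the piping-bag hanger at the far end of its bent rail

ROBOT

A 7-joint arm with a two-finger parallel gripper is mounted at the origin on the work surface; the furniture and walls round the work are solid. World frame = base frame: x ahead of the robot, y to its left, z up, the work surface at z = 0. Lengths are in m, angles in rad, forces in N, time in s.
With the tool pointing down it reaches from about 0.4 to 0.9 m from the base axis. Payload 5.6 kg.
Tool frame: the origin (TCP) lies midway between the tips of the shut fingers; the grasp point (between the pads) lies 19 mm behind it; x points along the fingers, z is the direction in which the jaws open and shut, and the axes are right-handed (so a half turn about x gives the same grasp; the last joint's range is limited). The gripper opens to 92 mm and grips with 3 to 60 N. Pads are 20 mm wide; open, the fingers measure 128 mm over their backs; the gripper's body (75 mm by 189 mm) begins 69 mm behind the grasp point.
Start: joints at [1.093, 0.468, -0.012, 1.603, 0.006, 1.071, -0.056], TCP at [0.274, -0.59, 0.215] pointing down, gripper open.
Joint ranges: [-2.53, 2.53], [-0.31, 2.02], [-1.57, 1.55], [0.28, 2.44], [-1.29, 4.43], [0.15, 1.84], [-2.92, 2.92]. Speed limits (rad/s): [2.57, 2.57, 3.14, 3.14, 3.14, 3.14, 3.14].

INTERFACE

Orientations are given as a unit quaternion [w, x, y, z].
In Python, from plant import ctrl gives the robot as it stands. Calls block until the motion is done:
- ctrl.move_pose(position, orientation): joint-space move of the TCP to a pose.
- ctrl.servo_line(position, orientation=None, vel=0.15, f_stop=None): straight line of the TCP; orientation=None keeps the orientation; vel is the mean speed in m/s. With f_stop (N) it stops when the force on the tool has changed by that much, and returns True; else False.
- ctrl.set_joints(angles): joint-space move.
- ctrl.move_gripper(opening, f_grip=None): opening from 0.0 (shut) to 1.0 (fully open); f_grip is the grip in N (None keeps the last); returns when the fingers have stopped.
- ctrl.dwell(seconds).
- ctrl.inverse_kinematics(position, orientation): joint angles nearest the present ones, or None.
- ctrl.get_image(name): name is "side" or "top"; returns a dict with "pixels" (400x640x3 uint8, red, green, blue), "vfov" (degrees; the focal length in pixels is half the picture's height over the tangent of half this angle, whatever the lens; pixels are square), "cx", "cy" (the principal point, pixels), "dist_coeffs" ([k1, k2, p1, p2, k3] as OpenCV has them; the pictures are not rectified), "eye" and "orientation" of the camera in the world. Camera axes: x right, y down, z forward; pixel columns grow to the right and rows downward; lengths in m; the calibration is good to about 2 mm. A picture is of the moment at which its call begins. There is no depth.
A pose or a line that the arm cannot do raises ctrl.IKError and nothing moves.
- ctrl.job_done(): hands the job in, once; it reports no verdict.
Readings, each from a call of its own:
- ctrl.get_clock(): time.
- ctrl.get_joints(): joint angles.
- ctrl.get_dq(): joint speeds.
- ctrl.get_tau(): joint torques, N m.
- ctrl.get_eef_pos(): TCP position.
- ctrl.get_tool_rot(): TCP orientation.
- ctrl.get_wrist_force(): force on the tool from outside, world axes, zero at the start.
- ctrl.get_ft_torque(): the same for the moment, N m.
- ctrl.get_finger_gap(): opening from 0.0 (shut) to 1.0 (fully open).
Only numpy, scipy, OpenCV 4.12 (cv2) and the standard library are available. Lean on these libraries where they do the work, as an engineer would, in place of code of your own. Each camera call takes 0.05 s, during which the arm holds its last target. There are 200 camera calls.

TASK

Take the empty piping-bag hanger by its upright black grip, slide its ring along the bent brass rail round both corners, and press it against the black buffer at the far end until the buffer is pushed in all the way to its stop. Then let go and leave the hanger hanging there. The rail was bent by hand and is only roughly true, so feel your way gently, never force the ring against the rail, and leave the things standing round it alone.

Things in the scene. Friction and masses are not known exactly. Their poses are not given: they have to be found in the camera images.
- rail: fixed piping-bag rail: brass rod 10 mm thick, level, its centre 160 mm above the table, with a round foot (72 mm wide, 24 mm high) at each end. Origin: on the table under the near end (first foot), z up. In this frame, from above: straight along -y for 110 mm, arc turning about 45 degrees towards +x, 70 mm straight, arc turning back about 45 degrees, then 140 mm straight roughly along -y
- rail_bend1 (a point): centre of the rod where the first straight ends and the first arc begins (axes as rail). Both arcs have 30 mm radius. The first straight and all lengths and heights are true, but the rail was bent by hand: the angle of each of the two corners is off by up to 0.33 rad either way
- rail_near (a point): centre of the rod 26 mm after the near end (steel collar). Because of the untrue corners the second straight may lie 30 mm, and the far end 115 mm, to the side of the description; the true course is not reported and must be felt or seen. The rail is rigid and smooth; the hanger must not be forced against it or its stop with more than 20 N
- hanger: centre of the hanger's ring. The hanger is a loose steel runner of about 0.2 kg: a ring (25 mm outside, 16 mm hole, 10 mm long, hole along y) round the rod, captive between the feet, with a bag clip 34 mm wide reaching 70 mm below this point. It hangs on the first straight, this point 3 mm below the rod's centre; lifted 3 mm the ring is centred with 3 mm of play all round
- hanger_grip (a point): centre of the hanger's grip, half-way up: a round upright black plastic grip, 16 mm thick, 44 mm high, above the ring; this point is 46 mm above the ring's centre. The grip swivels freely about its vertical axis on the ring, so the ring turns along with the rail while the grip is held without turning
- buffer (a joint): black rubber-faced buffer sleeve, 30 mm thick, on the rail's last straight; at the start its face stands 85 mm after the end of the second arc. Value: how far it is pushed along the rail towards the far foot, 0 at the start, 0.014 m against its steel stop collar. It drags with about 3.5 N, some 1 N more at 20 mm/s, and stays where it is left
- shaker: bystander: metal sugar shaker, 71 mm wide, 123 mm high, origin under its centre
- honey: bystander: glass jar with yellow lid, 68 mm wide, 112 mm high, origin under its centre
- dessert_cup: bystander: low dessert cup beside the rail, 71 mm wide, 34 mm high, origin under its centre
- nozzle: bystander: small metal piping nozzle beside the rail, 30 mm wide, 44 mm high, origin under its centre
Not all that is in view belongs to the job. Of the things shaped like the hanger, the steel one is meant.

How it is judged:
On the way, in this order (a step that is already met when the one before it is completed fails the run):
1. the ring is past the first corner and has not yet moved the buffer (y of hanger_grip in the frame of rail below -0.14 m and value of joint buffer below 0.002 m), for 0.1 s.
2. the ring is past the second corner and the buffer is pushed in to its stop (at least 12 of 14 mm) (y of hanger_grip in the frame of rail below -0.225 m and value of joint buffer above 0.012 m), for 0.1 s.
At the end, for the whole second after the job is handed in: the buffer is pushed in to its stop (at least 11.5 of 14 mm) and the hanger hangs on the last straight of the rail beside it, let go, at rest and upright (within 0.4 rad) (value of joint buffer above 0.0115 m and y of hanger_grip in the frame of rail below -0.225 m and angle between hanger_grip's own z axis and vertical below 0.4 rad and linear speed of hanger below 0.05 m/s); the robot touches nothing.
It fails at once if the hanger is forced against the rail, buffer or stop with more than 20 N (contact force between hanger and rail above 20 N).
It fails at once if a bystander is pushed away by more than 20 mm (distance of any of shaker, honey, dessert_cup, nozzle from where it was at the start of the episode above 0.02 m).
It also fails if it takes over 70 s, if anything falls off the work surface, if the arm or the gripper's body presses on something with over 40 N, if the wrist force passes 120 N, or if a joint passes its speed limit or range.

## Working session

There is one attempt and no reset: what is moved stays moved. The work goes in short steps, each a Python script; the robot and the scene stay as the last script left them, time stands still between calls to the robot, and variables do not carry over. Pictures are saved under pics/ and viewed, about 8 in all and at most 12, crops included, and the job is handed in when it is done.

```bash
ls; mkdir -p pics
python3 - <<'E'
from plant import ctrl
import cv2,pickle
for n in("side","top"):
    d=ctrl.get_image(n); cv2.imwrite(f"pics/{n}0.png",d["pixels"][:,:,::-1]); pickle.dump(d,open(f"pics/{n}0.pkl","wb"))
    print(n,{k:v for k,v in d.items() if k!="pixels"})
print(ctrl.get_eef_pos(),ctrl.get_tool_rot(),ctrl.get_clock(),ctrl.get_wrist_force())
E
```

```text
pics
side {'vfov': 42.60813438728166, 'cx': 319.31066869616717, 'cy': 203.46479717686245, 'dist_coeffs': array([0.03046813, 0.        , 0.        , 0.        , 0.        ]), 'eye': array([0.55708681, 1.06024389, 0.6885061 ]), 'orientation': array([ 0.00640117,  0.00533422,  0.84178413, -0.53974999])}
top {'vfov': 56.23219105584194, 'cx': 327.7986609363624, 'cy': 198.9668163849682, 'dist_coeffs': array([0.01934088, 0.        , 0.        , 0.        , 0.        ]), 'eye': array([ 0.44192598, -0.09999691,  1.0605019 ]), 'orientation': array([ 0.04098843, -0.70018359,  0.71005712, -0.06230386])}
[ 0.27350892 -0.58908401  0.21374681] [ 0.59557047  0.38067113  0.59655509 -0.38014119] 0.1 [-0.17839964  0.33256644 -1.2687873 ]
```

View pics/side0.png

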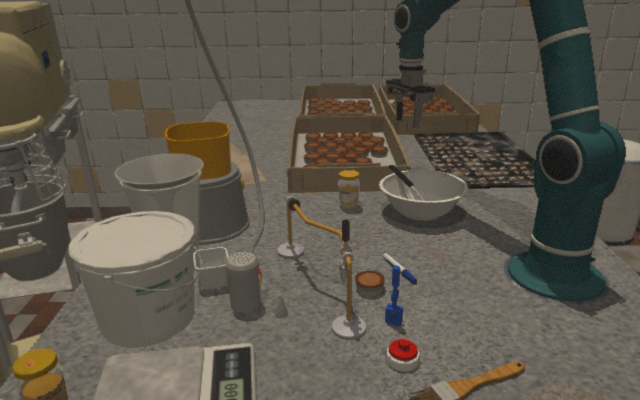

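View pics/top0.png

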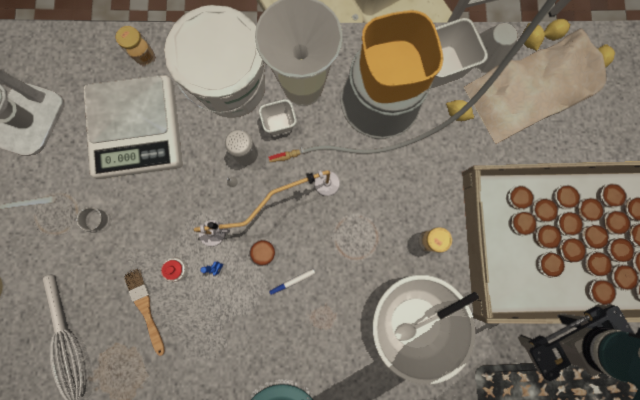

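Side: near foot at (348,325), far foot and buffer at (290,205–250), black grip at about (346,230). Top: the rail runs from (210,230) to (326,178). I'll enlarge both.

Run:
```python
import cv2,numpy as np
t=cv2.imread("pics/top0.png")[155:255,190:350]; s=cv2.imread("pics/side0.png")[185:345,270:420]
t=cv2.resize(t,None,fx=5,fy=5,interpolation=cv2.INTER_CUBIC)
cv2.imwrite("pics/t1.png",t)
s=cv2.resize(s,None,fx=3.7,fy=3.7,interpolation=cv2.INTER_CUBIC); cv2.imwrite("pics/s1.png",s)
```

```text
(no output)
```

View pics/t1.png

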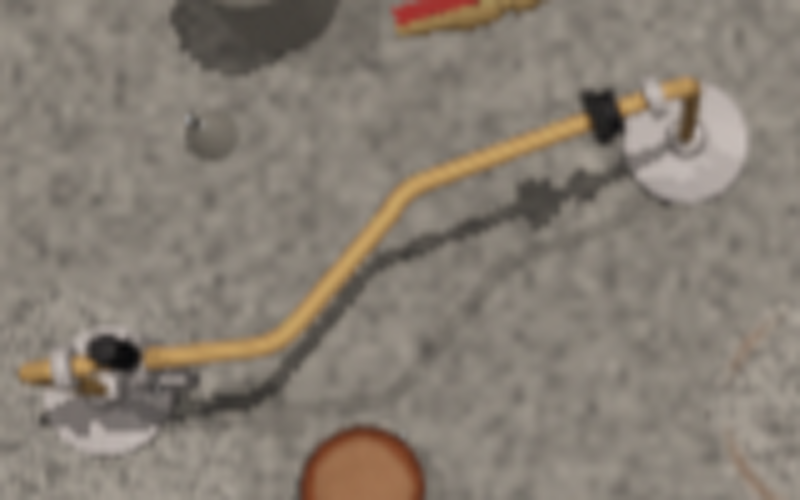

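View pics/s1.png

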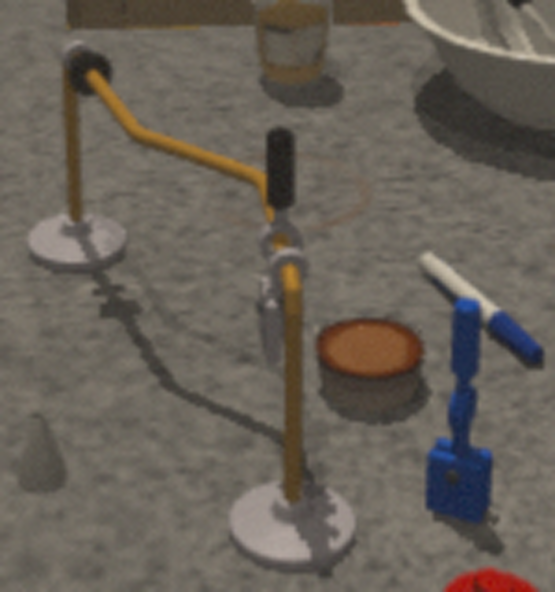

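```bash
cat > h.py <<'E'
import cv2,pickle,numpy as np
from scipy.spatial.transform import Rotation as R
def cam(d):
    f=200/np.tan(np.radians(d["vfov"])/2); K=np.array([[f,0,d["cx"]],[0,f,d["cy"]],[0,0,1.]])
    return K,d["dist_coeffs"],R.from_quat(np.roll(d["orientation"],-1)).as_matrix(),np.asarray(d["eye"])
def toz(d,uv,z):
    K,D,M,e=cam(d); n=cv2.undistortPoints(np.float64(uv).reshape(-1,1,2),K,D)[:,0]
    r=np.c_[n,np.ones(len(n))]@M.T; return e+r*((z-e[2])/r[:,2])[:,None]
def proj(d,P):
    K,D,M,e=cam(d); return cv2.projectPoints((np.atleast_2d(P)-e)@M,np.zeros(3),np.zeros(3),K,D)[0][:,0]
def course(p,s,r=.03):   # p: x0,y0,heading,b1(left turn),b2(right turn); s arclength -> xy, heading
    x0,y0,h,b1,b2=p; L=np.array([.11,r*b1,.07,r*b2,.14]); k=np.array([0,1/r,0,-1/r,0])
    S=np.arange(0,L.sum(),.0005); edges=np.cumsum(L)
    kk=k[np.minimum(np.searchsorted(edges,S,side="right"),4)]
    th=h+np.r_[0,np.cumsum(kk)[:-1]*.0005]
    X=x0+np.r_[0,np.cumsum(np.cos(th))[:-1]*.0005];Y=y0+np.r_[0,np.cumsum(np.sin(th))[:-1]*.0005]
    return np.c_[np.interp(s,S,X),np.interp(s,S,Y)],np.interp(s,S,th),edges
E
cat > fit.py <<'E'
from h import *
from scipy.optimize import least_squares
from scipy.spatial import cKDTree
d=pickle.load(open("pics/top0.pkl","rb")); im=d["pixels"]
hsv=cv2.cvtColor(cv2.resize(im,None,fx=4,fy=4,interpolation=cv2.INTER_CUBIC),cv2.COLOR_RGB2HSV)
m=cv2.inRange(hsv,(10,100,90),(28,255,255)); v,u=np.nonzero(m); u=(u+.5)/4-.5;v=(v+.5)/4-.5
cu,cv_=(u-190)*5,(v-155)*5
k=(cu>15)&(cu<700)&(cv_>70)&(cv_<385)&~((cu<140)&(cv_>382))&~((cu>672)&(cv_>105))&~((cu>60)&(cu<140)&(cv_>374))
uv=np.c_[u[k],v[k]]; P=toz(d,uv,.16)[:,:2]
e=toz(d,[[190+25/5,155+373/5],[190+270/5,155+345/5],[190+410/5,155+188/5],[190+690/5,155+85/5]],.16); print(e.round(4),k.sum())
h0=np.arctan2(*(e[1]-e[0])[[1,0]]); sgn=np.sign(np.cross((e[1]-e[0])[:2],(e[2]-e[1])[:2])); print("turn",sgn,np.degrees(h0))
def res(p):
    b=p.copy(); 
    n=400; c,_,E=course(b,np.linspace(0,.32+.03*(b[3]+b[4]),n)); 
    t=cKDTree(c); dd,i=t.query(P); 
    j=np.clip(i,1,n-2); T=c[j+1]-c[j-1]; T/=np.linalg.norm(T,axis=1)[:,None]; w=P-c[i]
    lat=T[:,0]*w[:,1]-T[:,1]*w[:,0]; al=np.where((i==0)|(i==n-1),(w*T).sum(1),0)
    return np.r_[lat,al]
# near end along direction weakly fixed by ends; the two bends pin it
best=least_squares(res,[e[0,0],e[0,1],h0,.8,.8],loss="soft_l1",f_scale=.004,diff_step=1e-3)
p=best.x; print("p",p.round(4),"rms",np.sqrt(np.mean(res(p)**2)))
np.save("rail.npy",p)
c,th,E=course(p,np.array([0,.026,.11,.125,.2,.2205,.3,.34])); print(c.round(4),th.round(3),E.round(4))
L=E[-1]; f=course(p,np.linspace(0,L,200))[0]
ov=[]
for n in("top","side"):
    dd=pickle.load(open(f"pics/{n}0.pkl","rb")); I=dd["pixels"][:,:,::-1].copy(); I=cv2.resize(I,None,fx=4,fy=4)
    for q in proj(dd,np.c_[f,np.full(200,.16)]): cv2.circle(I,tuple(int(a) for a in q*4+1.5),1,(255,0,255),-1)
    for s in(E[2]+.03*p[4]+.085,): pass
    b=course(p,[E[3]+.085])[0]; q=proj(dd,np.r_[b[0],.16])[0]*4; cv2.circle(I,tuple(int(a) for a in q),3,(0,255,0),-1)
    # hanger guess
    for s in (.034,.040,.046,.052):
        g=course(p,[s])[0][0]
        for z,co in((.225,(0,255,255)),(.181,(0,255,255))):
            q=proj(dd,np.r_[g,z])[0]; print(n,s,z,q.round(1))
    ov.append(I[600:1020,760:1400] if n=="top" else I[760:1360,1100:1700])
ov[0]=cv2.resize(ov[0],(457,300)); ov[1]=cv2.resize(ov[1],(300,300))
cv2.imwrite("pics/ov.png",np.hstack(ov))
E
python3 fit.py
```

```text
[[ 0.5046  0.1882  0.16  ]
 [ 0.5163  0.0731  0.16  ]
 [ 0.5916  0.0069  0.16  ]
 [ 0.6414 -0.1299  0.16  ]] 7442
turn 1.0 -84.23058972769908
p [ 0.5119  0.1977 -1.5481  0.7992  0.3088] rms 0.004226836229707877
[[ 0.5119  0.1977]
 [ 0.5125  0.1717]
 [ 0.5144  0.0877]
 [ 0.5183  0.0734]
 [ 0.5722  0.0214]
 [ 0.5844  0.0052]
 [ 0.623  -0.0643]
 [ 0.6424 -0.0993]] [-1.548 -1.548 -1.548 -1.048 -0.748 -1.065 -1.065 -1.065] [0.11   0.134  0.204  0.2132 0.3532]
top 0.034 0.225 [196.9 223.9]
top 0.034 0.181 [202.9 225.4]
top 0.04 0.225 [199.7 223.8]
top 0.04 0.181 [205.5 225.3]
top 0.046 0.225 [202.4 223.7]
top 0.046 0.181 [208.1 225.2]
top 0.052 0.225 [205.2 223.6]
top 0.052 0.181 [210.8 225.1]
side 0.034 0.225 [344.9 227.1]
side 0.034 0.181 [344.8 246.6]
side 0.04 0.225 [344.6 225.7]
side 0.04 0.181 [344.6 245.1]
side 0.046 0.225 [344.4 224.3]
side 0.046 0.181 [344.3 243.7]
side 0.052 0.225 [344.2 222.9]
side 0.052 0.181 [344.1 242.2]fit.py:11: DeprecationWarning: Arrays of 2-dimensional vectors are deprecated. Use arrays of 3-dimensional vectors instead. (deprecated in NumPy 2.0)
  h0=np.arctan2(*(e[1]-e[0])[[1,0]]); sgn=np.sign(np.cross((e[1]-e[0])[:2],(e[2]-e[1])[:2])); print("turn",sgn,np.degrees(h0))
```

View pics/ov.png

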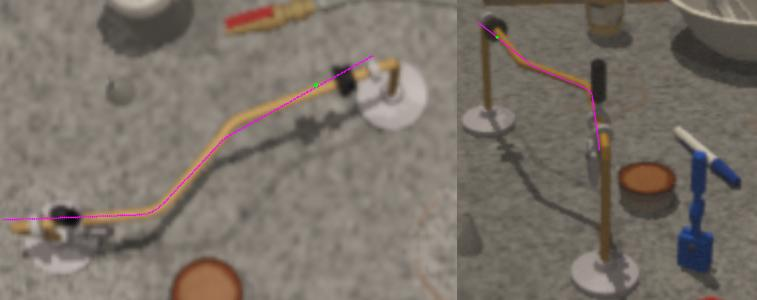

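```bash
python3 - <<'E'
s=open("h.py").read(); i=s.index("def course")
s=s[:i]+'''def course(p,s,r=.03):   # p: x0,y0,heading,b1(left turn),b2(right turn); s arclength -> xy, heading
    x0,y0,h,b1,b2=p; L=np.array([.11,r*b1,.07,r*b2,.14]); k=[0,1/r,0,-1/r,0]; E=np.cumsum(L)
    s=np.atleast_1d(np.asarray(s,float)); q=x0+1j*y0; out=np.zeros(len(s),complex); th=np.zeros(len(s)); st=0
    for j in range(5):
        def at(a): return q+(a*np.exp(1j*h) if k[j]==0 else (np.exp(1j*(h+k[j]*a))-np.exp(1j*h))/(1j*k[j]))
        m=(s>=st) if j else np.ones(len(s),bool); a=s-st
        out[m]=at(a)[m]; th[m]=(h+k[j]*a)[m]; q,h,st=at(L[j]),h+k[j]*L[j],E[j]
    return np.c_[out.real,out.imag],th,E
'''
open("h.py","w").write(s)
f=open("fit.py").read()
f=f.replace("n=400","n=1500").replace("np.cross((e[1]-e[0])[:2],(e[2]-e[1])[:2])","1")
f=f.replace(',h0,.8,.8],',',h0,np.arctan2(*(e[2]-e[1])[[1,0]])-h0,np.arctan2(*(e[2]-e[1])[[1,0]])-np.arctan2(*(e[3]-e[2])[[1,0]])],').replace("diff_step=1e-3","x_scale=[.01,.01,.1,.1,.1],diff_step=1e-4")
f=f.replace("ov[0]=cv2.resize(ov[0],(457,300)); ov[1]=cv2.resize(ov[1],(300,300))\n","ov[0]=cv2.resize(ov[0],(500,328)); ov[1]=cv2.resize(ov[1][:,:540],(295,328))\n")
open("fit.py","w").write(f)
E
python3 fit.py
python3 - <<'E'
# grip blob (dark pixels) in both pictures
from h import *
for n,(u0,u1,v0,v1) in dict(top=(203,222,215,233),side=(335,357,212,248)).items():
    d=pickle.load(open(f"pics/{n}0.pkl","rb")); g=d["pixels"].max(2)[v0:v1,u0:u1]; v,u=np.nonzero(g<50)
    print(n,len(u),"mean",u.mean()+u0,v.mean()+v0,"range",u.min()+u0,u.max()+u0,v.min()+v0,v.max()+v0)
E
```

```text
[[ 0.5046  0.1882  0.16  ]
 [ 0.5163  0.0731  0.16  ]
 [ 0.5916  0.0069  0.16  ]
 [ 0.6414 -0.1299  0.16  ]] 7442
turn 1 -84.23058972769908
p [ 0.5052  0.1885 -1.4608  0.8145  0.575 ] rms 0.001906379589094699
[[ 0.5052  0.1885]
 [ 0.5081  0.1627]
 [ 0.5173  0.0792]
 [ 0.5225  0.0653]
 [ 0.5814  0.019 ]
 [ 0.5946  0.0038]
 [ 0.6219 -0.0709]
 [ 0.6356 -0.1085]] [-1.461 -1.461 -1.461 -0.961 -0.646 -1.182 -1.221 -1.221] [0.11   0.1344 0.2044 0.2217 0.3617]
top 0.034 0.225 [201.  225.5]
top 0.034 0.181 [206.8 226.9]
top 0.04 0.225 [203.7 225.2]
top 0.04 0.181 [209.4 226.6]
top 0.046 0.225 [206.5 224.8]
top 0.046 0.181 [212.  226.3]
top 0.052 0.225 [209.2 224.5]
top 0.052 0.181 [214.6 226. ]
side 0.034 0.225 [346.5 224.9]
side 0.034 0.181 [346.4 244.4]
side 0.04 0.225 [346.1 223.6]
side 0.04 0.181 [345.9 242.9]
side 0.046 0.225 [345.6 222.2]
side 0.046 0.181 [345.5 241.5]
side 0.052 0.225 [345.1 220.9]
side 0.052 0.181 [345.  240.1]
top 37 mean 213.16216216216216 225.67567567567568 range 209 217 223 228
side 117 mean 345.4188034188034 230.23931623931622 range 342 348 220 240
```

View pics/ov.png

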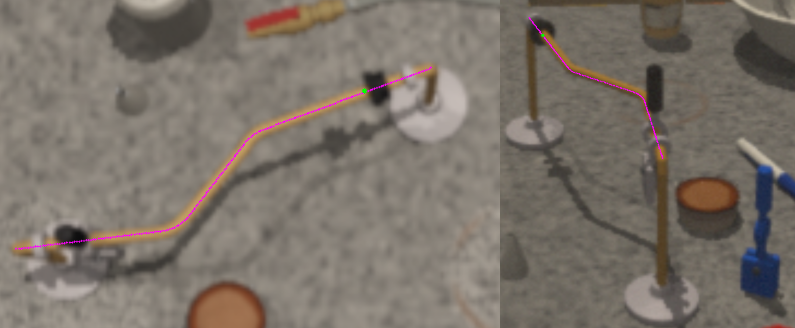

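The fit lies on the rod with 1.9 mm rms over a 10 mm wide rod. The corner angles come out at 0.81 and 0.575 rad, both within tolerance. The grip is at s≈0.054 in both views. Next I'll approach with the jaws along the first straight, so that closing can't push the ring sideways.

```bash
cat >> h.py <<'E'
def quat(a):
    x=np.array([0,0,-1.]); z=np.array([np.cos(a),np.sin(a),0]); 
    return np.roll(R.from_matrix(np.c_[x,np.cross(z,x),z]).as_quat(),1)
E
python3 - <<'E'
from h import *
from plant import ctrl
p=np.load("rail.npy"); g=course(p,[.054])[0][0]; print("grip",g)
e=ctrl.get_eef_pos(); ctrl.servo_line([e[0],e[1],.40])
c=[]
for a in(p[2],p[2]+np.pi):
    q=ctrl.inverse_kinematics([*g,.34],quat(a)); print(a,None if q is None else np.round(q,2))
    if q is not None: c.append((abs(q[6]),a))
a=min(c)[1]; np.save("a.npy",a)
ctrl.move_pose([*g,.34],quat(a)); print(ctrl.get_eef_pos(),ctrl.get_wrist_force(),ctrl.get_clock())
f0=ctrl.get_wrist_force()
print("stop",ctrl.servo_line([*g,.189],vel=.1,f_stop=4)); print(ctrl.get_eef_pos(),ctrl.get_wrist_force()-f0,ctrl.get_clock())
d=ctrl.get_image("side"); I=[d["pixels"][170:300,270:430]]
d=ctrl.get_image("top"); I.append(d["pixels"][170:300,150:310])
cv2.imwrite("pics/g.png",cv2.resize(np.hstack(I)[:,:,::-1],None,fx=2.5,fy=2.5,interpolation=cv2.INTER_CUBIC))
E
```

```text
grip [0.51113864 0.1348283 ]
-1.460769045228136 [ 0.41  0.27 -0.87  1.7   0.21  1.28 -1.97]
1.680823608361657 [ 0.48  0.3  -0.98  1.7   0.26  1.29  1.14]
[0.51160169 0.13382206 0.33989634] [ 0.50605049 -0.22568583  0.44138964] 4.1833
stop False
[0.51150996 0.13497602 0.18956342] [-0.69355184  0.44638032 -0.13727878] 5.8417
```

View pics/g.png

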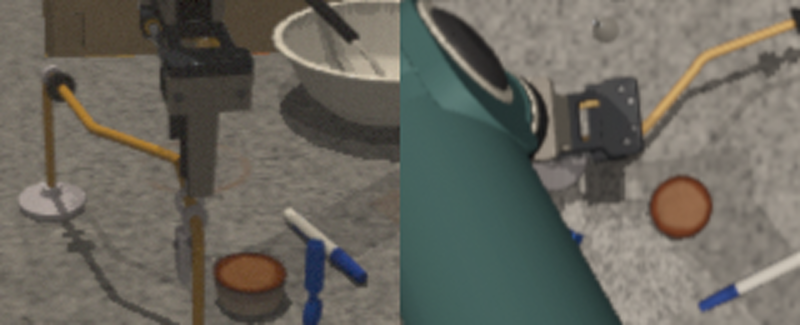

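The fingers straddle the grip. The near finger, at about crop (200,150), lines up with the near post at crop x≈198, as it should. Next: close, check, lift 3 mm.

Run:
```python
from h import *
from plant import ctrl
f0=ctrl.get_wrist_force(); ctrl.move_gripper(0.0,f_grip=25)
print("gap mm",ctrl.get_finger_gap()*92,ctrl.get_wrist_force()-f0,ctrl.get_eef_pos())
np.save("f0.npy",f0)
e=ctrl.get_eef_pos()
for k in range(1,5):
    s=ctrl.servo_line([.51114,.13483,.189+.001*k],vel=.02,f_stop=8); ctrl.dwell(.15)
    print(k,s,ctrl.get_eef_pos().round(4),(ctrl.get_wrist_force()-f0).round(2),ctrl.get_ft_torque().round(2))
print(ctrl.get_clock())
```

```text
gap mm 15.520172398441028 [-0.35474399 -0.21337356  2.02864678] [0.51122304 0.1348165  0.18908653]
1 False [0.511  0.1347 0.1898] [-0.33  0.37 -1.06] [ 0.07 -0.09 -0.01]
2 False [0.5111 0.1348 0.191 ] [-0.09 -0.3  -1.1 ] [ 0.05 -0.12 -0.02]
3 False [0.5111 0.1348 0.192 ] [-0.77 -1.58 -0.95] [ 0.09 -0.18 -0.04]
4 False [0.5111 0.1348 0.193 ] [ 0.09 -0.52 -0.97] [ 0.03 -0.14 -0.06]
8.6833
```

The gap is 15.5 mm, so the 16 mm grip is held and the hanger's weight is carried freely. Now I'll feel along the rail with force-guided steps.

```bash
cat > go.py <<'E'
import sys
from h import *
from plant import ctrl
p=np.load("rail.npy"); f0=np.load("f0.npy")+[0,0,-1.0]
def F():
    v=[]
    for _ in range(3): v.append(ctrl.get_wrist_force()); ctrl.dwell(.02)
    return np.mean(v,0)-f0
def run(s,s1,off,z,ds=.005,vel=.04,fs=6,fwd=None,tmax=70):
    while s<s1-1e-6 and ctrl.get_clock()<tmax:
        n=min(s+ds,s1); c,th,_=course(p,[n]); T=np.array([np.cos(th[0]),np.sin(th[0])]); N=np.array([-T[1],T[0]])
        st=ctrl.servo_line([*(c[0]+N*off),z],vel=vel,f_stop=fs); f=F(); fl,ft=f[:2]@N,f[:2]@T
        print(f"s={n:.4f} st={int(st)} off={off*1e3:.1f} z={z*1e3:.1f} lat={fl:.1f} tan={ft:.1f} fz={f[2]:.1f} t={ctrl.get_clock():.1f}")
        if abs(fl)>1.2: off+=np.clip(fl*.0002,-.0008,.0008)
        if abs(f[2])>1.5: z+=np.clip(f[2]*.0002,-.0005,.0005)
        if fwd and ft<-fwd: s=n; break
        if st:
            e=ctrl.get_eef_pos(); 
            if np.hypot(*f)>12 or ft<-5: print("blocked",e,f); ctrl.servo_line([*(c[0]+N*off-T*.003),z],vel=.03); break
        s=n
    np.save("state.npy",[s,off,z]); return s,off,z
E
sed -i 's/np.hypot(\*f)/np.linalg.norm(f)/' go.py
python3 - <<'E'
from go import *
ctrl.servo_line([.51114,.13483,.192],vel=.02)
run(.054,.17,0,.192)
E
```

```text
s=0.0590 st=0 off=0.0 z=192.0 lat=0.0 tan=0.7 fz=-0.3 t=9.3
s=0.0640 st=0 off=0.0 z=192.0 lat=-0.2 tan=0.2 fz=0.1 t=9.6
s=0.0690 st=0 off=0.0 z=192.0 lat=-0.9 tan=0.4 fz=-0.5 t=9.9
s=0.0740 st=0 off=0.0 z=192.0 lat=-0.6 tan=0.6 fz=-0.5 t=10.2
s=0.0790 st=0 off=0.0 z=192.0 lat=-1.3 tan=0.3 fz=-0.2 t=10.6
s=0.0840 st=0 off=-0.3 z=192.0 lat=-0.8 tan=0.0 fz=-0.3 t=10.9
s=0.0890 st=0 off=-0.3 z=192.0 lat=-0.9 tan=0.4 fz=-0.1 t=11.2
s=0.0940 st=0 off=-0.3 z=192.0 lat=-1.1 tan=0.7 fz=-0.4 t=11.5
s=0.0990 st=0 off=-0.3 z=192.0 lat=-1.0 tan=1.0 fz=0.2 t=11.9
s=0.1040 st=0 off=-0.3 z=192.0 lat=-0.4 tan=-0.1 fz=-0.6 t=12.2
s=0.1090 st=0 off=-0.3 z=192.0 lat=0.1 tan=0.4 fz=0.4 t=12.5
s=0.1140 st=0 off=-0.3 z=192.0 lat=-1.1 tan=0.4 fz=0.1 t=12.8
s=0.1190 st=0 off=-0.3 z=192.0 lat=-1.3 tan=1.0 fz=0.0 t=13.2
s=0.1240 st=0 off=-0.5 z=192.0 lat=-1.2 tan=-0.0 fz=-0.2 t=13.5
s=0.1290 st=0 off=-0.5 z=192.0 lat=-0.6 tan=0.1 fz=0.2 t=13.8
s=0.1340 st=0 off=-0.5 z=192.0 lat=-0.8 tan=0.0 fz=-0.4 t=14.1
s=0.1390 st=0 off=-0.5 z=192.0 lat=-0.5 tan=-0.2 fz=-0.4 t=14.5
s=0.1440 st=0 off=-0.5 z=192.0 lat=-0.5 tan=-0.5 fz=-0.3 t=14.8
s=0.1490 st=0 off=-0.5 z=192.0 lat=-1.0 tan=0.8 fz=0.2 t=15.1
s=0.1540 st=0 off=-0.5 z=192.0 lat=-1.0 tan=0.7 fz=-0.6 t=15.4
s=0.1590 st=0 off=-0.5 z=192.0 lat=-0.6 tan=-0.3 fz=-0.6 t=15.8
s=0.1640 st=0 off=-0.5 z=192.0 lat=-0.3 tan=-0.8 fz=-0.4 t=16.1
s=0.1690 st=0 off=-0.5 z=192.0 lat=-1.3 tan=-0.1 fz=-0.8 t=16.4
s=0.1700 st=0 off=-0.8 z=192.0 lat=-0.7 tan=-0.1 fz=-0.6 t=16.7
```

```bash
sed -i 's/abs(fl)>1.2/abs(fl)>1.8/' go.py
python3 - <<'E'
from go import *
s,o,z=np.load("state.npy"); run(s,.29,o,z,fwd=2.5); print(ctrl.get_finger_gap()*92,ctrl.get_eef_pos())
d=ctrl.get_image("side"); I=[d["pixels"][150:290,230:390]]
d=ctrl.get_image("top"); I.append(d["pixels"][120:260,210:370])
cv2.imwrite("pics/m.png",cv2.resize(np.hstack(I)[:,:,::-1],None,fx=2.5,fy=2.5,interpolation=cv2.INTER_CUBIC))
E
```

```text
s=0.1750 st=0 off=-0.8 z=192.0 lat=-0.3 tan=0.1 fz=-0.6 t=17.0
s=0.1800 st=0 off=-0.8 z=192.0 lat=-1.0 tan=-0.6 fz=-0.6 t=17.4
s=0.1850 st=0 off=-0.8 z=192.0 lat=-0.8 tan=-0.4 fz=-0.3 t=17.7
s=0.1900 st=0 off=-0.8 z=192.0 lat=-0.9 tan=0.1 fz=-0.1 t=18.0
s=0.1950 st=0 off=-0.8 z=192.0 lat=-1.1 tan=-0.1 fz=-0.0 t=18.3
s=0.2000 st=0 off=-0.8 z=192.0 lat=-1.0 tan=-0.0 fz=-0.0 t=18.7
s=0.2050 st=0 off=-0.8 z=192.0 lat=-0.7 tan=-0.3 fz=-0.4 t=19.0
s=0.2100 st=0 off=-0.8 z=192.0 lat=-0.4 tan=0.5 fz=-0.6 t=19.3
s=0.2150 st=0 off=-0.8 z=192.0 lat=-0.5 tan=0.4 fz=0.1 t=19.6
s=0.2200 st=0 off=-0.8 z=192.0 lat=-0.3 tan=0.5 fz=-0.6 t=20.0
s=0.2250 st=0 off=-0.8 z=192.0 lat=-0.9 tan=0.1 fz=-0.2 t=20.3
s=0.2300 st=0 off=-0.8 z=192.0 lat=-0.5 tan=0.4 fz=-0.1 t=20.6
s=0.2350 st=0 off=-0.8 z=192.0 lat=-0.7 tan=0.3 fz=0.0 t=20.9
s=0.2400 st=0 off=-0.8 z=192.0 lat=-0.4 tan=0.0 fz=0.2 t=21.3
s=0.2450 st=0 off=-0.8 z=192.0 lat=-0.3 tan=0.4 fz=-0.8 t=21.6
s=0.2500 st=0 off=-0.8 z=192.0 lat=-1.0 tan=0.5 fz=-0.1 t=21.9
s=0.2550 st=0 off=-0.8 z=192.0 lat=-0.5 tan=1.0 fz=-0.7 t=22.2
s=0.2600 st=0 off=-0.8 z=192.0 lat=-1.1 tan=0.4 fz=-0.6 t=22.6
s=0.2650 st=0 off=-0.8 z=192.0 lat=-0.8 tan=0.1 fz=0.2 t=22.9
s=0.2700 st=0 off=-0.8 z=192.0 lat=-0.8 tan=0.1 fz=-0.4 t=23.2
s=0.2750 st=0 off=-0.8 z=192.0 lat=-0.9 tan=0.2 fz=-0.5 t=23.5
s=0.2800 st=0 off=-0.8 z=192.0 lat=-0.3 tan=0.4 fz=-0.6 t=23.9
s=0.2850 st=0 off=-0.8 z=192.0 lat=-0.9 tan=0.5 fz=-0.1 t=24.2
s=0.2900 st=0 off=-0.8 z=192.0 lat=-0.5 tan=0.2 fz=-0.3 t=24.5
15.278007710442537 [ 0.61769294 -0.06195261  0.19194733]
```

View pics/m.png

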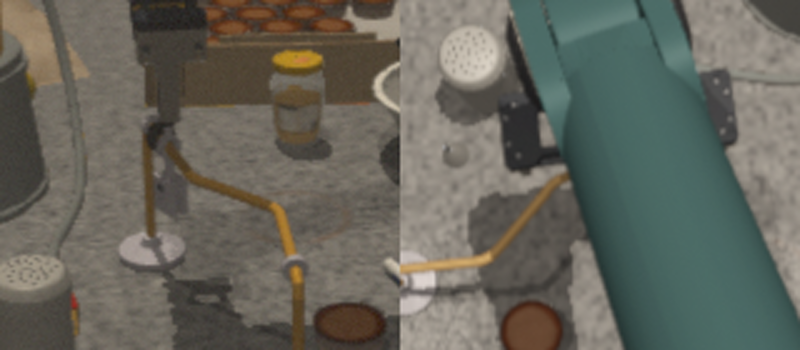

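The hanger followed: its ring is at about crop (165,130), just short of the buffer. Now press in 1 mm steps and watch the tangential force.

Run:
```python
from go import *
s,o,z=np.load("state.npy"); s,o,z=run(s,.326,o,z,ds=.001,vel=.012,fs=7,fwd=7.5); print(ctrl.get_finger_gap()*92,ctrl.get_eef_pos())
```

```text
s=0.2910 st=0 off=-0.8 z=192.0 lat=-0.3 tan=-0.2 fz=-0.0 t=24.9
s=0.2920 st=0 off=-0.8 z=192.0 lat=-0.1 tan=0.0 fz=-0.2 t=25.2
s=0.2930 st=0 off=-0.8 z=192.0 lat=-1.1 tan=0.9 fz=-0.4 t=25.5
s=0.2940 st=0 off=-0.8 z=192.0 lat=-0.4 tan=0.5 fz=-0.4 t=25.8
s=0.2950 st=0 off=-0.8 z=192.0 lat=-1.1 tan=0.2 fz=-0.2 t=26.1
s=0.2960 st=0 off=-0.8 z=192.0 lat=-0.5 tan=0.3 fz=0.1 t=26.4
s=0.2970 st=0 off=-0.8 z=192.0 lat=-1.0 tan=0.6 fz=-0.5 t=26.7
s=0.2980 st=0 off=-0.8 z=192.0 lat=-0.9 tan=0.0 fz=-0.4 t=27.0
s=0.2990 st=0 off=-0.8 z=192.0 lat=-0.5 tan=0.7 fz=-0.2 t=27.3
s=0.3000 st=0 off=-0.8 z=192.0 lat=-0.3 tan=0.9 fz=-0.7 t=27.6
s=0.3010 st=0 off=-0.8 z=192.0 lat=-0.7 tan=0.3 fz=-0.1 t=27.9
s=0.3020 st=0 off=-0.8 z=192.0 lat=-0.6 tan=0.3 fz=-0.2 t=28.2
s=0.3030 st=0 off=-0.8 z=192.0 lat=-0.8 tan=-0.4 fz=-0.6 t=28.5
s=0.3040 st=0 off=-0.8 z=192.0 lat=-0.8 tan=0.0 fz=0.1 t=28.8
s=0.3050 st=0 off=-0.8 z=192.0 lat=-1.2 tan=-1.4 fz=0.1 t=29.1
s=0.3060 st=0 off=-0.8 z=192.0 lat=-0.6 tan=-3.2 fz=-0.2 t=29.4
s=0.3070 st=0 off=-0.8 z=192.0 lat=-0.3 tan=-3.3 fz=0.0 t=29.7
s=0.3080 st=0 off=-0.8 z=192
[... 279 characters left out ...]
.3 t=31.2
s=0.3130 st=0 off=-0.8 z=192.0 lat=-0.3 tan=-3.2 fz=0.3 t=31.5
s=0.3140 st=0 off=-0.8 z=192.0 lat=-0.7 tan=-2.9 fz=-0.3 t=31.8
s=0.3150 st=0 off=-0.8 z=192.0 lat=-0.5 tan=-3.5 fz=-0.3 t=32.1
s=0.3160 st=0 off=-0.8 z=192.0 lat=-0.7 tan=-2.7 fz=-0.0 t=32.4
s=0.3170 st=0 off=-0.8 z=192.0 lat=-0.6 tan=-3.6 fz=-0.0 t=32.7
s=0.3180 st=0 off=-0.8 z=192.0 lat=-0.6 tan=-2.8 fz=0.5 t=33.0
s=0.3190 st=0 off=-0.8 z=192.0 lat=-1.0 tan=-3.7 fz=0.5 t=33.3
s=0.3200 st=0 off=-0.8 z=192.0 lat=-0.9 tan=-4.7 fz=0.4 t=33.6
s=0.3210 st=0 off=-0.8 z=192.0 lat=-0.5 tan=-5.9 fz=0.6 t=33.9
s=0.3220 st=0 off=-0.8 z=192.0 lat=-1.0 tan=-7.6 fz=0.6 t=34.2
15.240650615280982 [ 0.62810471 -0.08960379  0.19199709]
```

First contact was at s=0.305. The drag stayed near 3.2 N for 14 mm, then rose from s≈0.319, so the buffer is at its stop. Now relieve, lower, release and withdraw.

Run:
```python
from go import *
s,o,z=np.load("state.npy")
def pt(s):
    c,th,_=course(p,[s]); return c[0]+o*np.array([-np.sin(th[0]),np.cos(th[0])])
ctrl.servo_line([*pt(.3192),z],vel=.02); ctrl.dwell(.1); print(F())
for k in range(3):
    if ctrl.servo_line([*pt(.3192),z-.001*(k+1)],vel=.02,f_stop=6): break
print(F(),ctrl.get_eef_pos())
ctrl.move_gripper(.45); ctrl.dwell(.3); print(ctrl.get_finger_gap()*92,F())
e=ctrl.get_eef_pos(); print(ctrl.servo_line([e[0],e[1],.34],vel=.1,f_stop=5),F())
ctrl.servo_line([.50,-.12,.40],vel=.2); ctrl.dwell(.5); print(ctrl.get_eef_pos(),ctrl.get_clock())
I=[]
for n,(u,v) in dict(side=(230,150),top=(210,120)).items():
    d=ctrl.get_image(n); pickle.dump(d,open(f"pics/{n}1.pkl","wb")); I.append(d["pixels"][v:v+140,u:u+160])
cv2.imwrite("pics/e.png",cv2.resize(np.hstack(I)[:,:,::-1],None,fx=2.5,fy=2.5,interpolation=cv2.INTER_CUBIC))
```

```text
[-1.89347021  3.68974529  0.48422088]
[-1.30477638  3.91379642 -0.47371756] [ 0.62791819 -0.0891197   0.18909904]
41.267734773506305 [-0.49274963 -0.66729426  2.21220441]
False [-0.18911016 -0.75252563  1.80018692]
[ 0.50013073 -0.1198207   0.3998414 ] 39.4417
```

View pics/e.png

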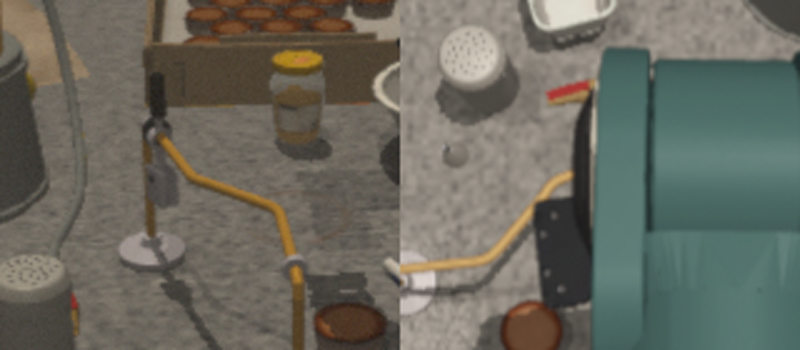

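The hanger hangs upright against the buffer, clear of the gripper. I'll move the arm aside and check the buffer from above against the fitted rail before handing in.

Run:
```python
from go import *
ctrl.servo_line([.35,-.45,.40],vel=.25); ctrl.dwell(.3)
d0=pickle.load(open("pics/top0.pkl","rb")); d=ctrl.get_image("top"); print(ctrl.get_clock())
I=[]
for x in(d0,d):
    a=cv2.resize(x["pixels"][155:225,265:345],None,fx=4.8,fy=4.8,interpolation=cv2.INTER_CUBIC)[:,:,::-1].copy()
    for s,co in((.3067,(0,255,0)),(.3207,(0,0,255))):
        q=(proj(x,np.r_[course(p,[s])[0][0],.16])[0]-[265,155]+.5)*4.8; cv2.circle(a,tuple(q.astype(int)),3,co,-1)
    I.append(a)
cv2.imwrite("pics/f.png",np.hstack(I))
```

```text
41.4917
```

View pics/f.png

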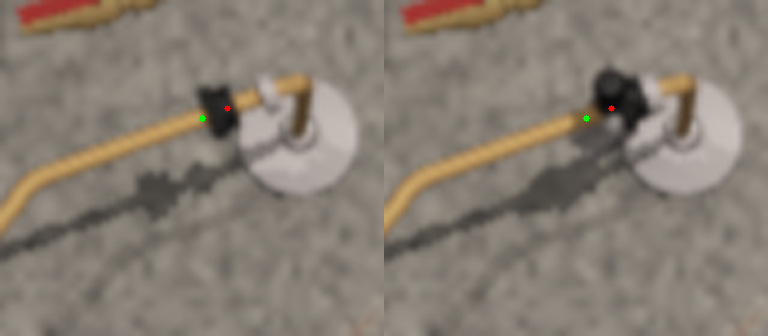

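The sleeve's right edge moved from crop x≈238 to x≈648−384=264. That is about 26 of the 27 px expected, and it now touches the steel collar. Handing in.

```bash
python3 -c "
from plant import ctrl
ctrl.job_done(); print(ctrl.get_clock())"
```

```text
the job is handed in; nothing more can be done
the job is handed in; nothing more can be done
```

The hanger is at the far end of the rail, let go and hanging upright, with the buffer pushed in to its stop. I handed the job in at about 41.5 s of the allowed 70 s, and no verdict was reported.

- **Finding the rail:** I fitted its true course from the top picture. The corners came out at about 0.81 and 0.575 rad, and the fit lay along the rod with 1.9 mm rms. The side view looked about 2 mm off, within the stated calibration error.
- **The slide:** I gripped the black grip with 25 N, lifted 3 mm and moved in small steps while reading the force. Sideways and vertical forces stayed below about 1.5 N, and no move hit its force stop.
- **The buffer:** The ring first touched it at about 305 mm along the rail. It dragged at about 3.2 N for 14 mm, then the force rose to 7.6 N at the stop. I eased off, lowered the hanger and let go.
- **Last checks:** The side picture showed the hanger upright beside the buffer. The top picture showed the buffer against its steel collar, shifted about 26 px of the 27 px expected. The shaker, honey, dessert cup and nozzle looked unmoved in the pictures, though I didn't measure them.
- **Disagreement:** Contact came about 3 mm later along the fitted course than predicted, consistent with error in the camera fit and the grip's placing. No check failed.

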